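Fit the battery pack and close the double-leaf control box

ROBOT

A 6-joint arm with a two-finger parallel gripper is mounted at the origin on the work surface. World frame = base frame: x ahead of the robot, y to its left, z up, the work surface at z = 0. Lengths are in m, angles in rad, forces in N, time in s.
With the tool pointing down it reaches from about 0.3 to 0.775 m from the base axis. Payload 14.6 kg.
Tool frame: the origin (TCP) lies at the very end of the fingers, on their centre line; the grasp point (between the pads) lies 19 mm behind it; z points along the fingers, x is the direction in which the jaws open and shut, and the axes are right-handed (so a half turn about z gives the same grasp; the last joint's range is limited). The gripper opens to 94 mm and grips with 3 to 60 N. Pads are 16 mm wide; open, the fingers measure 119 mm over their backs; the gripper's body (75 mm by 177 mm) begins 78 mm behind the grasp point.
Start: joints at [-1.375, 0.3, 1.521, -0, 1.321, -0.067], TCP at [0.143, -0.531, 0.205] pointing down, gripper open.
Joint ranges: [-3.03, 3.03], [-0.79, 2.21], [0.23, 2.52], [-1.04, 4.18], [0, 3.07], [-2.55, 2.55]. Speed limits (rad/s): [2.22, 2.22, 2.57, 3.14, 3.14, 3.14].

INTERFACE

Orientations are given as [roll, pitch, yaw] about the fixed x, y, z axes, in that order (R = Rz(yaw) Ry(pitch) Rx(roll)).
In Python, from station import ctrl gives the robot as it stands.
- The arm moves only by the shell command python3 -m inch 'ROWS' [FORCE]. ROWS is JSON, one flat list of numbers, 7 for each row, row after row: the shift along the tool's x, y, z in cm, then the turn, a rotation vector about the tool's x, y, z in rad, then the opening, from 0 (shut) to 1 (fully open). In form: [tx, ty, tz, wx, wy, wz, claw, tx, ty, tz, wx, wy, wz, claw, ...]. A call has 1 to 20 rows; each row shifts and turns the commanded pose from where the row before left it, along the tool's axes as they then stand; what a row does not reach is not made up. A row lasts 1/8 s, in which the tool goes at most 62.5 mm and 10.7 degrees, less where a joint would pass 70% of its speed; a pose out of reach is approached as far as the arm can. A call is refused whole if a number of a shift passes 6.25 or a number of a turn 0.188, either way. A call with a gripper value outside its range is refused whole. The fingers move at their own pace and stop on an object; FORCE is the grip in N (left out, the last holds). Time passes only in rows, so rows that do not move let the fingers close. It gives the time, the measured TCP pose, the force and the opening at its end, in the units of the state.
- ctrl.get_obs(): the state, without advancing time (a new reading comes with each control period).
- ctrl.camera(name): name is "scene" or "side" or "wrist"; returns (picture, depth): 480x640x3 uint8, red, green, blue; 480x640 float32, m along the optical axis (not along the pixel's ray), 0 where there is no reading.
- ctrl.camera_params(name): a dict with "vertical_fov" (degrees; the focal length in pixels is half the picture's height over the tangent of half this angle, whatever the lens; pixels are square), "cx", "cy" (the principal point, pixels), "camera_from_world" (4x4, takes a point from world to camera coordinates); the wrist camera has in their place "mount" (4x4, takes a point from camera to tool coordinates, whose origin is the TCP and whose axes are the tool frame's). Camera axes: x right, y down, z forward; pixel columns grow to the right and rows downward; lengths in m; the calibration is good to about 2 mm. A picture is of the moment at which its call begins: read the wrist's pose just before it. camera_params takes no time and is no camera call.
- ctrl.hand_in(): hands the job in, once; it reports no verdict.
Trained networks look in the newest picture that a camera, given by its name, has taken for a name from the list of things; names that differ only in an ending like _2 or _b are one class to them, and where a whole thing is asked for, a point or a joint stands for the part that bears it (a point fixed in the world has none). Each returns a list of dicts, best first, with "score" (0 to 1); they miss things now and then, are a little off and sometimes report something else, mostly with a low value. They report only what shows in the picture. A call takes as long as a camera call. They do not tell look-alikes from the thing itself.
- ctrl.spot_in(camera, label): "bbox" ([centre column, centre row, width, height] in pixels, round what is visible of it).
- ctrl.place_of(camera, label): "centre" ([column, row] in pixels: a listed point, or the origin of a listed thing).
The state is a dict: "time_s": time; "qpos": joint angles; "joint_vel": joint speeds; "tau": joint torques, N m; "ee_pos": TCP position; "eef_rot": TCP orientation; "force": force on the tool from outside, world axes, zero at the start; "moment": the same for the moment, N m; "grip_width": finger opening in m.
Only numpy, scipy, OpenCV 4.12 (cv2) and the standard library are available. Lean on these libraries where they do the work, as an engineer would, in place of code of your own. Each camera call takes 0.05 s, during which the arm holds its last target. There are 200 camera calls.

TASK

Lay the blue battery pack gently, flat on its base, in the orange-ribbed bay on the floor of the open control box, and let go of it. Then close the box up: shut the dark grey leaf with the black rebated edge fully first, the white leaf with the yellow flange fully last so that its flange laps over the rebate, and swing the red catch all the way round over the white leaf. Leave the tape, the gearmotor and the screwdriver where they lie.

Things in the scene. Friction and masses are not known exactly. Their poses are not given: they have to be found in the camera images.
- enclosure: Grey control box lying on its back, open side up, fixed to the bench: 170 mm along its x, 240 mm along its y, walls 4 mm thick and 80 mm high, floor 4 mm thick. Origin: centre of its underside, on the bench; z up. A leaf is hinged along each 170 mm side: rebated leaf on the -y side, flanged leaf on the +y side. Shut, they meet over y = 0, outer faces at z = 90 mm.
- bay (a point): Centre of the bay on the box's inner floor (x = y = 0, z = 4 mm in the box's frame), axes as the box's. Four orange ribs, 8 mm high and 4 mm thick, bound a pocket of 106 mm along the box's x and 62 mm along its y.
- pack_center (a point): Blue battery pack with a black band, loose, stands on the bench on its base: 90 mm along its x, 46 mm along its y, 50 mm high, about 0.2 to 0.4 kg. This point is its centre, 25 mm up; its z points up. It goes into the bay with its x along the box's x, either way round.
- rebated_leaf (a joint): Angle of the rebated leaf (rad): 0 fully shut, 1.57 upright, 2.3 its outward stop. Dark grey panel 170 x 108 mm, 10 mm thick, with a black tongue 24 mm wide, 4 mm thick, along its free edge at the inner face. Stiff friction hinge: it stays where left, 2 to 4 N near its edge moves it; it can be pushed shut on its outer face. It cannot shut fully once the flanged leaf is shut.
- rebated_hinge (a point): Middle of the rebated leaf's hinge axis: in the box's frame x = 0, y = -120, z = 80 mm; the axis is level, along the box's x; the leaf spans x = -85 to +85 mm. The leaf's inner face lies on the axis, its outer face 10 mm outside.
- rebated_edge (a point): Middle of the tip of the rebated leaf's black tongue, 132 mm from the hinge axis.
- flanged_leaf (a joint): Angle of the flanged leaf (rad): 0 fully shut, 1.57 upright, 2.3 its outward stop. White panel 170 x 106 mm, 10 mm thick, with a yellow flange 23 mm wide, 4 mm thick, along its free edge at the outer face, which laps over the black tongue. Stiff friction hinge as the other: it stays where left and can be pushed shut on its outer face.
- flanged_hinge (a point): Middle of the flanged leaf's hinge axis: in the box's frame x = 0, y = +120, z = 80 mm; the axis is level, along the box's x; the leaf spans x = -85 to +85 mm. The leaf's inner face lies on the axis, its outer face 10 mm outside.
- flanged_edge (a point): Middle of the tip of the flanged leaf's yellow flange, 129 mm from the hinge axis.
- catch (a joint): Angle a of the red catch (rad) about its upright pivot: the blade points along (cos a, -sin a) in the box's x, y. 0 is closed, its stop: over the white leaf; at 1.57 it is clear of the leaves; 2.1 is the other stop. Blade 12 mm wide, 5 mm thick, passing 4 mm over the white leaf only when that is shut. Stays where left; 1 or 2 N on its tab moves it.
- catch_pivot (a point): Steel pivot of the catch on a bracket outside the box's -x end wall: in the box's frame x = -101, y = +40 mm, z = 94 mm (underside of the blade).
- catch_tab (a point): Upright red tab on the catch, a round post of 12 mm diameter standing from 99 to 134 mm above the bench, 55 mm from the pivot; this point is on its axis, half-way up (116.5 mm).
- tape_mid (a point): White roll of tape lying flat, 84 mm across, 19 mm high (bystander); its centre.
- gearmotor_mid (a point): Steel and blue gearmotor, 99 mm long, 36 mm high, lying on the bench (bystander); near its middle.
- screwdriver_grip (a point): Red-handled screwdriver, 170 mm long, lying on the bench (bystander); middle of its handle.
Not all that is in view belongs to the job. What is shaped like the part that bears pack_center but brown or green is not meant.

How it is judged:
On the way, in this order (a step that is already met when the one before it is completed fails the run):
1. the battery pack lies flat in the bay, let go of, with both leaves open (x of pack_center in the frame of enclosure between -0.014 and 0.014 m and y of pack_center in the frame of enclosure between -0.014 and 0.014 m and z of pack_center in the frame of enclosure below 0.033 m and angle between the x axis of pack_center and the x axis of enclosure, either way round below 0.25 rad and angle between pack_center's own z axis and vertical below 0.1 rad and linear speed of pack below 0.03 m/s and contact force between the fingers and pack below 0.1 N and value of joint each of rebated_leaf, flanged_leaf above 0.5 rad), for 0.2 s.
2. the rebated leaf is fully shut while the flanged leaf is still open (value of joint rebated_leaf below 0.05 rad and value of joint flanged_leaf above 0.3 rad), for 0.1 s.
3. the flanged leaf is fully shut over it (value of joint each of rebated_leaf, flanged_leaf below 0.05 rad), for 0.1 s.
4. the catch is swung over the flanged leaf (all of step 3 and value of joint catch below 0.2 rad), for 0.1 s.
At the end, for the whole second after the job is handed in: The pack lies flat in the bay (centre within 14 mm along each box axis, its length within 0.25 rad of the box's, resting on the floor), both leaves are shut within 0.05 rad, flange over rebate, the catch is within 0.2 rad of closed, and everything is at rest and released (all of step 4 and x of pack_center in the frame of enclosure between -0.014 and 0.014 m and y of pack_center in the frame of enclosure between -0.014 and 0.014 m and z of pack_center in the frame of enclosure below 0.033 m and angle between the x axis of pack_center and the x axis of enclosure, either way round below 0.25 rad and angle between pack_center's own z axis and vertical below 0.1 rad and linear speed of pack below 0.03 m/s); the robot touches nothing.
It fails at once if the roll of tape is moved by more than 30 mm (distance of tape_mid from where it was at the start of the episode above 0.03 m).
It fails at once if the gearmotor is moved by more than 30 mm (distance of gearmotor_mid from where it was at the start of the episode above 0.03 m).
It fails at once if the screwdriver is moved by more than 30 mm (distance of screwdriver_grip from where it was at the start of the episode above 0.03 m).
It fails at once if the pack is dropped into the box (faster than 0.8 m/s inside it) (linear speed of pack above 0.8 m/s and horizontal distance between pack_center and bay below 0.08 m and z of pack_center in the frame of enclosure below 0.1 m).
It also fails if it takes over 72 s, if anything falls off the work surface, if the arm or the gripper's body presses on something with over 40 N, if the wrist force passes 120 N, or if a joint passes its speed limit or range.

## Working session

There is one attempt and no reset: what is moved stays moved. The work goes in short steps, Python scripts to look and compute and a shell command to move; the robot and the scene stay as the last step left them, time stands still between calls to the robot, and variables do not carry over. Pictures are saved under pics/ and viewed, about 8 in all and at most 12, crops included, and the job is handed in when it is done.

```bash
mkdir -p pics; cat > h.py <<'E'
import numpy as np, cv2, json
from station import ctrl
from scipy.spatial.transform import Rotation as R
def params(c):
    p=ctrl.camera_params(c); f=240/np.tan(np.radians(p['vertical_fov'])/2)
    if 'mount' in p:
        o=ctrl.get_obs(); T=np.eye(4); T[:3,:3]=R.from_euler('xyz',o['eef_rot']).as_matrix(); T[:3,3]=o['ee_pos']
        W=T@np.array(p['mount'])
    else: W=np.linalg.inv(np.array(p['camera_from_world']))
    return f,p['cx'],p['cy'],W
def cloud(d,P):
    f,cx,cy,W=P; v,u=np.mgrid[:480,:640]
    X=np.stack([(u-cx)/f*d,(v-cy)/f*d,d,np.ones_like(d)],-1)
    return (X@W.T)[...,:3]
def proj(p,P):
    f,cx,cy,W=P; q=np.linalg.inv(W)@np.append(p,1); return np.array([f*q[0]/q[2]+cx,f*q[1]/q[2]+cy])
def ray_z(uv,z,P):
    f,cx,cy,W=P; d=W[:3,:3]@np.array([(uv[0]-cx)/f,(uv[1]-cy)/f,1]); o=W[:3,3]; return o+d*(z-o[2])/d[2]
def shot(c,name):
    P=params(c); im,d=ctrl.camera(c); cv2.imwrite(f'pics/{name}.png',im[...,::-1]); np.savez(f'/tmp/{name}.npz',im=im,d=d); return im,d,P
E
python3 - <<'E'
from h import *
for c in ['scene','side']:
    im,d,P=shot(c,c+'0'); C=cloud(d,P); print(c,P[3][:3,3].round(3), ctrl.camera_params(c).keys())
    for l in ['enclosure','bay','pack_center','rebated_hinge','rebated_edge','flanged_hinge','flanged_edge','catch_pivot','catch_tab','tape_mid','gearmotor_mid','screwdriver_grip']:
        for r in ctrl.place_of(c,l)[:4]:
            u,v=r['centre']; ui,vi=int(np.clip(u,0,639)),int(np.clip(v,0,479))
            print(l,round(r['score'],2),[round(u),round(v)],C[vi,ui].round(3))
print(ctrl.get_obs())
E
```

```text
scene [ 1.069 -0.909  1.073] dict_keys(['vertical_fov', 'cx', 'cy', 'camera_from_world'])
enclosure 0.6 [360, 277] [ 0.71  -0.112  0.181]
bay 0.93 [362, 278] [ 0.714 -0.111  0.182]
pack_center 0.85 [351, 153] [0.369 0.511 0.049]
pack_center 0.79 [324, 200] [0.418 0.245 0.051]
pack_center 0.64 [363, 186] [0.571 0.186 0.196]
pack_center 0.57 [329, 172] [0.364 0.374 0.053]
rebated_hinge 0.77 [352, 291] [ 0.679 -0.085  0.093]
rebated_edge 0.93 [345, 265] [0.588 0.061 0.015]
flanged_hinge 0.55 [371, 229] [0.617 0.154 0.088]
flanged_edge 0.47 [324, 237] [0.528 0.05  0.1  ]
catch_pivot 0.98 [329, 237] [0.489 0.15  0.005]
catch_tab 0.57 [347, 265] [0.589 0.066 0.011]
catch_tab 0.43 [310, 241] [ 0.448  0.11  -0.001]
tape_mid 0.66 [214, 360] [ 0.462 -0.36  -0.001]
gearmotor_mid 0.54 [409, 205] [0.645 0.367 0.032]
gearmotor_mid 0.33 [372, 228] [0.617 0.154 0.088]
screwdriver_grip 0.9 [255, 417] [ 0.64  -0.442  0.024]
side [0.065 0.846 0.704] dict_keys(['vertical_fov', 'cx', 'cy', 'camera_from_world'])
enclosure 0.95 [288, 256] [0.557 0.16  0.102]
bay 0.88 [288, 250] [0.553 0.162 0.118]
pack_cen
[... 744 characters left out ...]
ver_grip 0.49 [376, 178] [ 0.627 -0.422  0.017]
{'time_s': 1.3, 'qpos': array([-1.37459172e+00,  2.99908853e-01,  1.52100539e+00, -1.71846951e-05,
        1.32070161e+00, -6.65689004e-02]), 'joint_vel': array([-0.00068232,  0.00091459, -0.00135027, -0.00016682, -0.00051773,
       -0.00151362]), 'tau': array([-1.44598362e-04, -5.31665218e+01, -3.52915907e+01,  7.09057041e-02,
        2.13148235e-02, -2.52821729e-05]), 'ee_pos': array([ 0.14287472, -0.53110507,  0.20543844]), 'eef_rot': array([ 3.14157758e+00,  2.42586359e-05, -1.30801856e+00]), 'force': array([-0.3930361 ,  0.19249536, -0.8527772 ]), 'moment': array([ 0.00226173,  0.00804884, -0.05827758]), 'grip_width': 0.09396772037038616}
```

```bash
ls; python3 -m inch --help 2>&1 | head -5
```

```text
h.py
pics
invalid input: not JSON, or not a number
```

View pics/scene0.png

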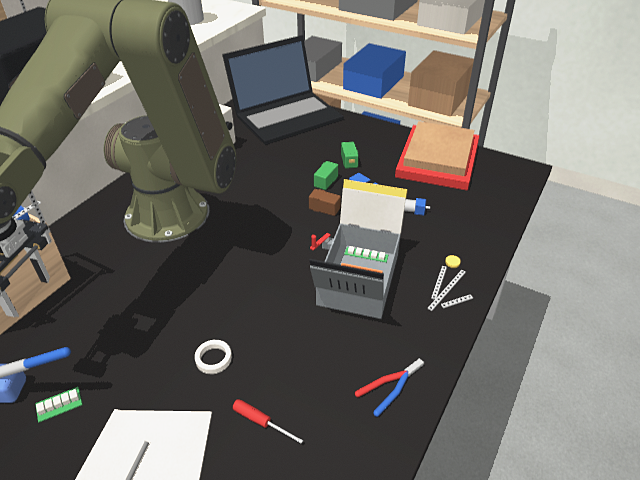

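View pics/side0.png

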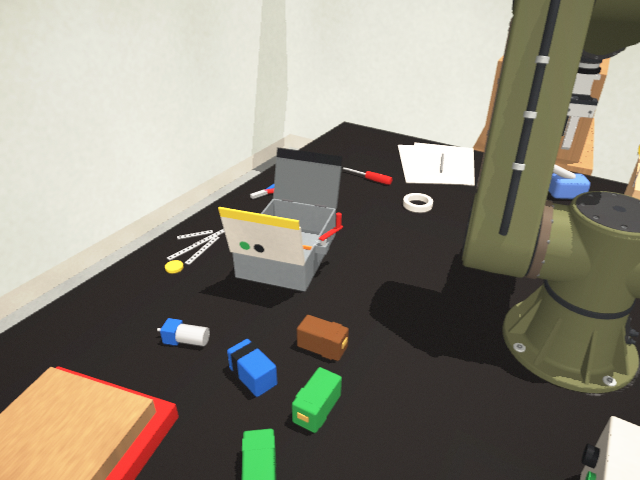

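Blue pack is at about (253,368) in the side view, with the brown and green look-alikes beside it. The box is at (288,250) with both leaves open. The catch tab is at about (340,218) in the side view. Next I fit the poses from the clouds.

```bash
cat >> h.py <<'E'
def load(c,name):
    z=np.load(f'/tmp/{name}.npz'); return z['im'],z['d'],params(c)
def blue(im):
    h=cv2.cvtColor(im,cv2.COLOR_RGB2HSV); return (h[...,0]>98)&(h[...,0]<125)&(h[...,1]>120)
def rect(p,s=''):
    r=cv2.minAreaRect((np.asarray(p)*1000).astype(np.float32)); print(s,len(p),np.round(r[0],1),np.round(r[1],1),'ang deg',round(r[2],2)); return r
E
python3 - <<'E'
from h import *
A=[]
for c in ['scene','side']:
    im,d,P=load(c,c+'0'); C=cloud(d,P)
    near=(d>0)&(np.abs(C[...,0]-.62)<.2)&(np.abs(C[...,1]-.04)<.3)
    A.append(C[near])
    m=blue(im)&(np.hypot(C[...,0]-.46,C[...,1]-.407)<.09)
    m2=(np.hypot(C[...,0]-.46,C[...,1]-.407)<.075)&(C[...,2]>.044)&(C[...,2]<.056)&(d>0)
    for q,n in ((m,'blue'),(m2,'top')):
        if q.sum()>5: rect(C[q][:,:2],c+n); print(np.percentile(C[q][:,2],[5,50,95]).round(3))
    w=near&(C[...,2]>.02)&(C[...,2]<.076)&(np.abs(C[...,1]-.04)<.19)&(C[...,0]>.5)
    h=cv2.cvtColor(im,cv2.COLOR_RGB2HSV); w&=h[...,1]<60
    rect(C[w][:,:2],c+'walls')
    yl=(h[...,0]>20)&(h[...,0]<35)&(h[...,1]>150)&near&(C[...,2]>.1)
    print('yellow',C[yl].mean(0).round(3),C[yl].max(0).round(3),C[yl].min(0).round(3))
    rd=((h[...,0]<6)|(h[...,0]>174))&(h[...,1]>150)&near&(C[...,2]>.085)
    print('red',rd.sum(),C[rd].mean(0).round(3),C[rd].max(0).round(3),C[rd].min(0).round(3))
    og=(h[...,0]>6)&(h[...,0]<18)&(h[...,1]>150)&near&(np.hypot(C[...,0]-.63,C[...,1]-.04)<.1)
    if og.sum(): print('orange',og.sum(),C[og].mean(0).round(3))
np.save('/tmp/A.npy',np.vstack(A))
E
```

```text
sceneblue 134 [454.8 396.2] [ 51.8 127.5] ang deg 71.29
[0.047 0.051 0.055]
scenetop 145 [479.4 387.8] [51.8 88.5] ang deg 71.38
[0.047 0.051 0.055]
scenewalls 2075 [626.6  38.4] [196.3 250.4] ang deg 13.84
yellow [0.6   0.189 0.193] [0.686 0.214 0.207] [0.522 0.165 0.182]
red 136 [0.527 0.019 0.108] [0.539 0.067 0.139] [ 0.517 -0.009  0.093]
orange 40 [0.629 0.073 0.012]
sideblue 1569 [475.9 377.8] [72.2 92.3] ang deg 71.93
[0.006 0.048 0.053]
sidetop 1086 [479.9 389.7] [46.8 90.6] ang deg 71.67
[0.047 0.051 0.053]
sidewalls 2712 [626.7  39.6] [198.8 246.3] ang deg 12.99
yellow [0.602 0.191 0.196] [0.687 0.214 0.208] [0.52  0.167 0.182]
red 182 [0.528 0.021 0.108] [0.756 0.067 0.137] [ 0.515 -0.066  0.094]
orange 21 [0.61  0.002 0.01 ]
```

```bash
python3 - <<'E'
from h import *
from scipy.optimize import least_squares
A=np.load('/tmp/A.npy'); q=A[(A[:,2]>.015)&(A[:,2]<.074)][:,:2]
def loc(p,x): 
    c,s=np.cos(x[2]),np.sin(x[2]); d=p-x[:2]; return np.c_[d[:,0]*c+d[:,1]*s,-d[:,0]*s+d[:,1]*c]
def sel(x): 
    l=loc(q,x); return q[(abs(l[:,0])<.1)&(abs(l[:,1])<.135)]
def f(x,p):
    l=abs(loc(p,x)); return np.minimum.reduce([abs(l[:,0]-.085)+10*np.maximum(l[:,1]-.121,0),abs(l[:,0]-.081),abs(l[:,1]-.12),abs(l[:,1]-.116)])
for x in ([.627,.039,.24],[.633,.04,.27]):
    for i in range(4):
        p=sel(x); r=least_squares(f,x,args=(p,),loss='cauchy',f_scale=.002); x=r.x
    print(x.round(4),np.degrees(x[2]),len(p),np.median(f(x,p)))
np.save('/tmp/box.npy',x)
L=np.c_[loc(A[:,:2],x),A[:,2]]
# leaves: profile y,z
for lo in np.arange(.08,.22,.015):
    m=(L[:,2]>lo)&(L[:,2]<lo+.015)&(abs(L[:,0])<.08)
    a=L[m&(L[:,1]<-.09)&(L[:,1]>-.3)]; b=L[m&(L[:,1]>.09)&(L[:,1]<.3)]
    print(round(lo,3),len(a),np.percentile(a[:,1],[5,50,95]).round(3) if len(a) else '',len(b),np.percentile(b[:,1],[5,50,95]).round(3) if len(b) else '')
# catch
for c in ['scene','side']:
    im,d,P=load(c,c+'0'); C=cloud(d,P); h=cv2.cvtColor(im,cv2.COLOR_RGB2HSV)
    l=np.c_[loc(C.reshape(-1,3)[:,:2],x),C.reshape(-1,3)[:,2]].reshape(480,640,3)
    rd=((h[...,0]<6)|(h[...,0]>174))&(h[...,1]>150)&(l[...,2]>.105)&(abs(l[...,0]+.1)<.08)&(abs(l[...,1])<.12)
    print(c,'tab',rd.sum(),np.median(l[rd],0).round(4)); rd2=((h[...,0]<6)|(h[...,0]>174))&(h[...,1]>150)&(l[...,2]>.08)&(l[...,2]<.102)&(abs(l[...,0]+.1)<.08)&(abs(l[...,1])<.12)
    print('blade',rd2.sum(),l[rd2].min(0).round(3),l[rd2].max(0).round(3))
print(params('wrist')[3].round(3), ctrl.camera_params('wrist')['mount'])
E
```

```text
[0.6395 0.0418 0.2402] 13.764834772972282 5172 0.0009751552506205644
[0.6395 0.0418 0.2402] 13.764834773714169 5172 0.0009751552510184475
0.08 569 [-0.133 -0.124 -0.116] 642 [0.117 0.128 0.133]
0.095 531 [-0.139 -0.129 -0.123] 608 [0.122 0.132 0.137]
0.11 554 [-0.144 -0.135 -0.128] 652 [0.126 0.136 0.14 ]
0.125 560 [-0.149 -0.141 -0.134] 645 [0.128 0.139 0.143]
0.14 578 [-0.155 -0.146 -0.139] 666 [0.132 0.142 0.146]
0.155 572 [-0.159 -0.151 -0.145] 682 [0.135 0.146 0.149]
0.17 723 [-0.164 -0.157 -0.15 ] 745 [0.139 0.149 0.153]
0.185 613 [-0.165 -0.16  -0.156] 745 [0.145 0.153 0.156]
0.2 339 [-0.167 -0.164 -0.159] 434 [0.15  0.155 0.158]
0.215 0  0 
scene tab 47 [-0.1212 -0.0143  0.1231]
blade 69 [-0.13  -0.022  0.093] [-0.094  0.05   0.102]
side tab 67 [-0.1235 -0.0071  0.1219]
blade 105 [-0.131 -0.014  0.094] [-0.095  0.051  0.102]
[[ 0.26  -0.93  -0.259  0.218]
 [-0.966 -0.25  -0.07  -0.51 ]
 [ 0.     0.268 -0.963  0.385]
 [ 0.     0.     0.     1.   ]] [[ 9.99999938e-01 -2.94638242e-04  1.92293486e-04 -5.35813288e-04]
 [ 2.32289082e-04  9.63382033e-01  2.68132437e-01 -7.79147704e-02]
 [-2.64254159e-04 -2.68132376e-01  9.63382042e-01 -1.79098276e-01]
 [ 0.00000000e+00  0.00000000e+00  0.00000000e+00  1.00000000e+00]]
```

```bash
cat >> h.py <<'E'
box=np.load('/tmp/box.npy'); 
def b2w(p):
    c,s=np.cos(box[2]),np.sin(box[2]); return np.array([box[0]+c*p[0]-s*p[1],box[1]+s*p[0]+c*p[1],p[2]])
def w2b(p):
    c,s=np.cos(box[2]),np.sin(box[2]); d=np.asarray(p)-[box[0],box[1],0]; return np.array([c*d[0]+s*d[1],-s*d[0]+c*d[1],d[2]])
def go(target,yaw):
    """needed shift (tool axes, cm) and turn for a tool-down target"""
    o=ctrl.get_obs(); M=R.from_euler('xyz',o['eef_rot']); N=R.from_euler('xyz',[np.pi,0,yaw])
    print('t',round(o['time_s'],2),'pos',o['ee_pos'].round(4),'box',(w2b(o['ee_pos'])*1000).round(1),'yaw',round(o['eef_rot'][2],3),'q',o['qpos'].round(2),'F',np.round(o['force'],1),'grip',round(o['grip_width'],4))
    print('shift cm',(M.inv().apply(np.asarray(target)-o['ee_pos'])*100).round(2),'turn',(M.inv()*N).as_rotvec().round(3))
E
python3 -m inch '[0,-1,-5,0,0,0,1, 0,-1,-5,0,0,0,1, -0.3,-6,0,0,0,-0.11,1, -0.3,-6,0,0,0,-0.11,1, -0.3,-6,0,0,0,-0.11,1, -0.3,-6,0,0,0,-0.11,1, -0.3,-6,0,0,0,-0.11,1, -0.3,-6,0,0,0,-0.11,1, -0.3,-6,0,0,0,-0.11,1, -0.3,-6,0,0,0,-0.11,1, -0.3,-6,0,0,0,-0.11,1, -0.3,-6,0,0,0,-0.11,1, -0.3,-6,0,0,0,-0.11,1, -0.3,-6,0,0,0,-0.11,1, -0.3,-6,0,0,0,-0.11,1, -0.3,-6,0,0,0,-0.11,1, -0.3,-6,0,0,0,-0.11,1, -0.3,-6,0,0,0,-0.11,1, -0.3,-6,0,0,0,-0.11,1, 0,0,0,0,0,-0.11,1]'
python3 -c "
from h import *
go([.4795,.389,.18],1.251)"
```

```text
time_s: 3.8
ee_pos: [0.4848, 0.2944, 0.3055]
eef_rot: [-3.141, -0.0, 0.68]
force: [-0.2, -1.0, -0.2]
grip_width: 0.0937
t 3.8 pos [0.4848 0.2944 0.3055] box [-90.2 282.1 305.5] yaw 0.68 q [ 0.48  0.29  1.31  0.    1.55 -0.2 ] F [-0.2 -1.  -0.2] grip 0.0937
shift cm [ 5.54 -7.68 12.55] turn [-0.    -0.    -0.571]
```

```bash
python3 -m inch '[1.85,-2.56,3,0,0,0,1, 1.85,-2.56,3,0,0,0,1, 1.85,-2.56,3,0,0,0,1, 0,0,0,0,0,-0.143,1, 0,0,0,0,0,-0.143,1, 0,0,0,0,0,-0.143,1, 0,0,0,0,0,-0.143,1, 0,0,0,0,0,0,1,0,0,0,0,0,0,1]'
python3 - <<'E'
from h import *
im,d,P=shot('wrist','w1'); C=cloud(d,P)
for r in ctrl.place_of('wrist','pack_center')[:3]: print(r['score'],r['centre'],ray_z(r['centre'],.025,P).round(4))
m=(np.hypot(C[...,0]-.4795,C[...,1]-.389)<.075)&(C[...,2]>.044)&(C[...,2]<.056)&(d>0)
rect(C[m][:,:2],'top'); print(np.median(C[m][:,2]))
go([.4795,.389,.025],1.251)
E
```

```text
time_s: 4.92
ee_pos: [0.4824, 0.3859, 0.2154]
eef_rot: [-3.142, 0.0, 1.241]
force: [0.2, 0.4, 0.4]
grip_width: 0.0937
0.97 [324.5, 217.3] [0.4796 0.3889 0.025 ]
0.87 [280.0, 96.0] [0.3439 0.3867 0.025 ]
0.84 [196.8, 198.1] [0.4125 0.2608 0.025 ]
top 3509 [480.3 389. ] [46.1 89.4] ang deg 71.75
0.049942908826052845
t 5.03 pos [0.4824 0.3859 0.2154] box [-70.8 371.6 215.4] yaw 1.242 q [ 0.62  0.45  1.3   0.    1.4  -0.63] F [ 0.1 -0.8 -0.2] grip 0.0941
shift cm [ 0.2  -0.37 19.04] turn [-0.    -0.    -0.009]
```

View pics/w1.png

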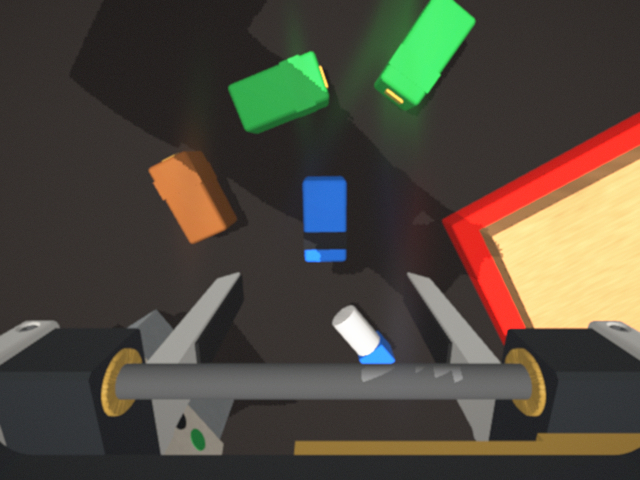

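```bash
python3 -m inch '[0.1,-0.2,4,0,0,-0.009,1, 0.05,-0.15,4,0,0,0,1, 0,0,4,0,0,0,1, 0,0,3.5,0,0,0,1, 0,0,2.5,0,0,0,1,  0,0,1.5,0,0,0,1, 0,0,0,0,0,0,1, 0,0,0,0,0,0,1]'
python3 -c "
from h import *
go([.480,.389,.020],1.252)"
```

```text
time_s: 6.02
ee_pos: [0.48, 0.3889, 0.0216]
eef_rot: [3.141, -0.001, 1.253]
force: [-0.1, -0.0, 0.2]
grip_width: 0.0941
t 6.03 pos [0.48   0.3889 0.0216] box [-72.3 375.   21.6] yaw 1.253 q [ 0.62  0.65  1.47 -0.    1.02 -0.63] F [-0.1 -0.   0.2] grip 0.0941
shift cm [ 0.01 -0.01  0.16] turn [ 0.001 -0.001  0.001]
```

```bash
python3 -m inch '[0,0,0.1,0,0,0,0, 0,0,0,0,0,0,0, 0,0,0,0,0,0,0, 0,0,0,0,0,0,0, 0,0,0,0,0,0,0, 0,0,-1,0,0,0,0, 0,0,-4,0,0,0,0, 0,0,-5,0,0,0,0, 0,0,-5,0,0,0,0, 0,0,-5,0,0,0,0, 0,0,-5,0,0,0,0, 0,0,-2,0,0,0,0]' 30
python3 -c "
from h import *
go(b2w([0,0,.28]),box[2]+np.pi/2)"
```

```text
time_s: 7.52
ee_pos: [0.4797, 0.3886, 0.2934]
eef_rot: [3.139, -0.004, 1.253]
force: [0.3, -0.5, -2.5]
grip_width: 0.0457
t 7.53 pos [0.4797 0.3886 0.2934] box [-72.8 374.9 293.4] yaw 1.253 q [ 0.62  0.41  1.18  0.    1.55 -0.63] F [ 0.3 -0.5 -2.5] grip 0.0457
shift cm [-27.95  26.02   1.31] turn [ 0.003 -0.003 -0.558]
```

```bash
python3 -m inch '[-1.8,1.6,0,0,0,0,0, -2.8,2.6,0,0,0,0,0, -2.8,2.6,0,0,0,0,0, -2.8,2.6,0,0,0,0,0, -2.8,2.6,0,0,0,0,0, -2.8,2.6,0,0,0,0,0, -2.8,2.6,0,0,0,0,0, -2.8,2.6,0,0,0,0,0, -2.8,2.6,0,0,0,0,0, -2.8,2.6,0,0,0,0,0, -1,1,0,0,0,0,0, 0,0,0,0,0,-0.1,0, 0,0,0,0,0,-0.15,0, 0,0,0,0,0,-0.15,0, 0,0,0,0,0,-0.1,0, 0,0,0,0,0,-0.058,0, 0,0,0,0,0,0,0, 0,0,0,0,0,0,0]'
python3 - <<'E'
from h import *
go(b2w([0,0,.03]),box[2]+np.pi/2)
im,d,P=shot('wrist','w2'); C=cloud(d,P)
for l in ['bay','pack_center']:
  for r in ctrl.place_of('wrist',l)[:2]:
    u,v=r['centre'];print(l,r['score'],u,v,(w2b(ray_z((u,v),.004 if l=='bay' else .305,P))*1000).round(1))
h=cv2.cvtColor(im,cv2.COLOR_RGB2HSV)
og=(h[...,0]>5)&(h[...,0]<20)&(h[...,1]>150)&(C[...,2]<.025)&(d>0)
L=np.array([w2b(p) for p in C[og]])*1000; L=L[(abs(L[:,0])<70)&(abs(L[:,1])<50)]
print(og.sum()); rect(L[:,:2]/1000,'ribs box mm'); print(np.percentile(L,[1,50,99],axis=0).round(1))
E
```

```text
time_s: 9.78
ee_pos: [0.6389, 0.0416, 0.2896]
eef_rot: [3.142, -0.0, 1.81]
force: [-0.4, -0.6, -2.4]
grip_width: 0.046
t 9.78 pos [0.6389 0.0416 0.2896] box [ -0.7  -0.  289.6] yaw 1.81 q [ 0.01  0.47  1.1   0.    1.57 -1.8 ] F [-0.4 -0.6 -2.4] grip 0.046
shift cm [ 0.    0.07 25.96] turn [ 0.    -0.    -0.001]
bay 0.87 323.3 207.6 [1.3 0.7 4. ]
pack_center 0.86 322.0 295.4 [-3.10e+00 -1.00e-01  3.05e+02]
pack_center 0.64 542.2 72.5 [-112.1   99.1  305. ]
754
ribs box mm 2 [-26.6 -31.2] [1.2 0. ] ang deg -174.92
[[-27.2 -31.3  11.2]
 [-26.6 -31.2  12.1]
 [-26.1 -31.2  13. ]]
```

View pics/w2.png

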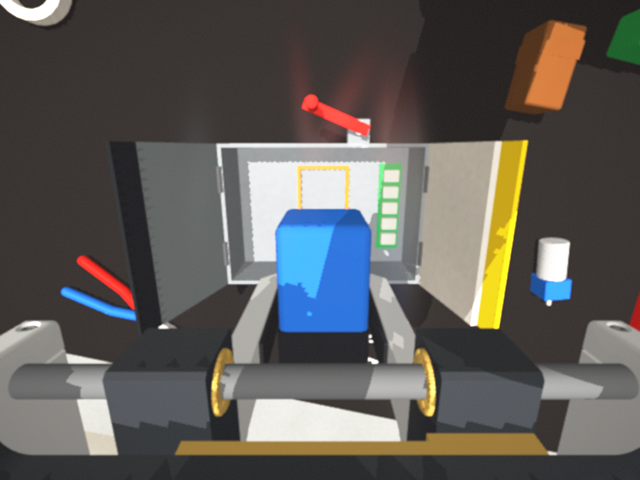

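```bash
python3 -m inch '[0,0.07,3,0,0,0,0, 0,0,4,0,0,0,0, 0,0,4,0,0,0,0, 0,0,4,0,0,0,0, 0,0,4,0,0,0,0, 0,0,3,0,0,0,0, 0,0,2,0,0,0,0, 0,0,1,0,0,0,0, 0,0,0.5,0,0,0,0, 0,0,0,0,0,0,0, 0,0,0,0,0,0,0]'
python3 -c "
from h import *
go(b2w([0,0,.0246]),box[2]+np.pi/2)"
```

```text
time_s: 11.3
ee_pos: [0.6401, 0.0414, 0.0353]
eef_rot: [3.14, 0.0, 1.811]
force: [-0.8, 1.1, -2.6]
grip_width: 0.0457
t 11.3 pos [0.6401 0.0414 0.0353] box [ 0.4 -0.5 35.3] yaw 1.811 q [ 0.01  0.67  1.39 -0.    1.08 -1.8 ] F [-0.8  1.1 -2.6] grip 0.0457
shift cm [ 0.05 -0.05  1.07] turn [ 0.001  0.    -0.   ]
```

```bash
python3 -m inch '[0.05,-0.05,0.4,0,0,0,0, 0,0,0.3,0,0,0,0, 0,0,0.2,0,0,0,0, 0,0,0.1,0,0,0,0, 0,0,0.05,0,0,0,0, 0,0,0,0,0,0,0]'
python3 -c "
from h import *
go(b2w([0,0,.0246]),box[2]+np.pi/2)"
```

```text
time_s: 12.05
ee_pos: [0.6391, 0.0418, 0.024]
eef_rot: [3.141, 0.0, 1.811]
force: [0.2, -0.6, -2.8]
grip_width: 0.0458
t 12.05 pos [0.6391 0.0418 0.024 ] box [-0.4  0.1 24. ] yaw 1.811 q [ 0.01  0.69  1.39 -0.    1.06 -1.8 ] F [ 0.2 -0.6 -2.8] grip 0.0458
shift cm [-0.01  0.04 -0.06] turn [ 0.  0. -0.]
```

```bash
python3 -m inch '[0,0.04,0.05,0,0,0,0, 0,0,0.05,0,0,0,0, 0,0,0,0,0,0,0]'
```

```text
time_s: 12.42
ee_pos: [0.6395, 0.0419, 0.0237]
eef_rot: [3.141, 0.0, 1.811]
force: [-4.2, 0.1, 4.9]
grip_width: 0.0458
```

Contact: force is +4.9 N, against −2.8 N carried. Release and retreat.

```bash
python3 -m inch '[0,0,-0.05,0,0,0,0, 0,0,0,0,0,0,0.2, 0,0,0,0,0,0,0.5, 0,0,0,0,0,0,0.9, 0,0,0,0,0,0,0.9, 0,0,0,0,0,0,0.9, 0,0,-2,0,0,0,0.9, 0,0,-4,0,0,0,0.9, 0,0,-5,0,0,0,0.9, 0,0,-5,0,0,0,0.9, 0,0,-5,0,0,0,0.9, 0,0,-5,0,0,0,0.5, 0,0,-1,0,0,0,0, 0,0,0,0,0,0,0, 0,0,0,0,0,0,0]'
python3 - <<'E'
from h import *
im,d,P=shot('wrist','w3'); C=cloud(d,P)
m=blue(im)&(C[...,2]<.07)&(C[...,2]>.045); L=np.array([w2b(p) for p in C[m]]); L=L[np.hypot(L[:,0],L[:,1])<.08]
rect(L[:,:2],'pack box mm'); print(L.min(0),L.max(0),np.median(L[:,2]))
m=(d>0)&(C[...,2]<.062)&(C[...,2]>.048); L=np.array([w2b(p) for p in C[m]]); L=L[(abs(L[:,0])<.06)&(abs(L[:,1])<.045)]; rect(L[:,:2],'top any colour')
go(b2w([0,-.22,.3]),box[2]+np.pi/2)
E
```

```text
time_s: 14.3
ee_pos: [0.639, 0.0419, 0.292]
eef_rot: [-3.139, -0.001, 1.811]
force: [0.3, -0.1, -0.4]
grip_width: 0.0477
pack box mm 1920 [0.1 0.9] [44.5 88.4] ang deg 89.77
[-0.04406013 -0.02145337  0.04649954] [0.04429355 0.02328354 0.05686273] 0.05388141474347016
top any colour 2437 [0.3 1. ] [88.7 46.1] ang deg 0.2
t 14.35 pos [0.6391 0.0419 0.292 ] box [-4.00e-01  1.00e-01  2.92e+02] yaw 1.811 q [ 0.01  0.47  1.09  0.    1.58 -1.8 ] F [-0.2  0.7  0.3] grip 0.0439
shift cm [-22.01   0.04  -0.82] turn [-0.002 -0.001 -0.   ]
```

View pics/w3.png

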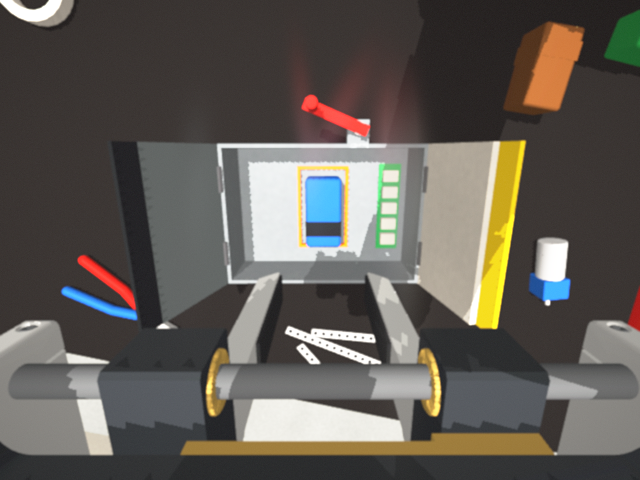

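```bash
python3 -m inch '[-4,0,0,0,0,0,0, -5,0,0,0,0,0,0, -5,0,0,0,0,0,0, -4,0,0,0,0,0,0, -2,0,0,0,0,0,0, 0,0,4,0,0,0,0, 0,0,4,0,0,0,0, 0,0,3,0,0,0,0, 0,0,1.2,0,0,0,0, 0,0,0,0,0,0,0]'
python3 -c "
from h import *
go(b2w([0,-.200,.17]),box[2]+np.pi/2)"
```

```text
time_s: 15.6
ee_pos: [0.6869, -0.1523, 0.171]
eef_rot: [-3.141, -0.001, 1.811]
force: [0.1, 0.6, 0.2]
grip_width: 0.0006
t 15.6 pos [ 0.6869 -0.1523  0.171 ] box [  -0.2 -199.9  171. ] yaw 1.811 q [-0.27  0.68  1.04 -0.    1.42 -2.08] F [0.1 0.6 0.2] grip 0.0006
shift cm [-0.01  0.02  0.1 ] turn [-0.001 -0.001 -0.   ]
```

```bash
python3 -m inch '[1.5,0,0,0,0,0,0, 1.5,0,0,0,0,0,0, 1.4,0,0,0,0,0,0, 1.4,0,0,0,0,0,0, 0.8,0,0,0,0,0,0, 0.8,0,0,0,0,0,0, 0.9,0,0.15,0,0,0,0, 0.9,0,0.15,0,0,0,0, 0,0,0,0,0,0,0]'
python3 -c "
from h import *
go(b2w([0,-.1092,.1675]),box[2]+np.pi/2)"
```

```text
time_s: 16.73
ee_pos: [0.6648, -0.0622, 0.168]
eef_rot: [-3.141, -0.001, 1.812]
force: [-0.2, 0.1, -1.0]
grip_width: 0.0002
t 16.73 pos [ 0.6648 -0.0622  0.168 ] box [  -0.2 -107.   168. ] yaw 1.812 q [-0.15  0.6   1.19  0.    1.36 -1.96] F [-0.2  0.1 -1. ] grip 0.0002
shift cm [-0.22  0.02  0.05] turn [-0.001 -0.001  0.001]
```

```bash
python3 -m inch '[0.7,0,0.35,0,0,0,0, 0.8,0,0.35,0,0,0,0, 0.8,0,0.45,0,0,0,0, 0.8,0,0.5,0,0,0,0, 0.6,0,0.6,0,0,0,0, 0.6,0,0.6,0,0,0,0, 0.5,0,0.75,0,0,0,0, 0.5,0,0.75,0,0,0,0, 0.3,0,0.8,0,0,0,0, 0.3,0,0.8,0,0,0,0, 0.2,0,0.8,0,0,0,0, 0,0,0,0,0,0,0]'
python3 -c "
from h import *
go(b2w([0,-.0425,.09]),box[2]+np.pi/2)"
```

```text
time_s: 18.23
ee_pos: [0.6502, -0.0038, 0.0999]
eef_rot: [-3.14, -0.0, 1.811]
force: [0.0, 0.4, 0.4]
grip_width: 0.0005
t 18.23 pos [ 0.6502 -0.0038  0.0999] box [ -0.5 -46.8  99.9] yaw 1.811 q [-0.06  0.62  1.32 -0.    1.21 -1.87] F [0.  0.4 0.4] grip 0.0005
shift cm [0.43 0.05 0.99] turn [-0.002 -0.     0.   ]
```

```bash
python3 -m inch '[0.3,0,0.5,0,0,0,0, 0.1,0,0.4,0,0,0,0, 0,0,0.1,0,0,0,0, 0,0,0,0,0,0,0]'; python3 -m inch '[0,0,0.05,0,0,0,0, 0,0,0.05,0,0,0,0, 0,0,0,0,0,0,0]'
```

```text
time_s: 18.73
ee_pos: [0.6496, 0.0002, 0.0908]
eef_rot: [-3.141, -0.0, 1.811]
force: [0.1, 0.2, -0.7]
grip_width: 0.0009
time_s: 19.1
ee_pos: [0.6497, 0.0002, 0.0903]
eef_rot: [3.141, -0.0, 1.811]
force: [-1.7, 0.8, 5.4]
grip_width: 0.0007
```

```bash
python3 -m inch '[0,0,0.1,0,0,0,0, 0,0,0,0,0,0,0]'; python3 -m inch '[0,0,-2,0,0,0,0, 0,0,-4,0,0,0,0, 0,0,-5,0,0,0,0, 0,0,-5,0,0,0,0, 0,0,-4,0,0,0,0, 0,0,0,0,0,0,0]'
python3 - <<'E'
from h import *
go(b2w([0,.2,.29]),box[2]+np.pi/2)
for c in ['scene','side']:
    im,d,P=shot(c,c+'1'); C=cloud(d,P).reshape(-1,3); L=np.array([w2b(p) for p in C])
    for lo,hi in ((-.11,-.09),(-.06,-.04),(-.03,-.015),(-.01,.01)):
        m=(abs(L[:,0])<.07)&(L[:,1]>lo)&(L[:,1]<hi)&(L[:,2]<.13)&(L[:,2]>.05)
        print(c,lo,m.sum(),np.percentile(L[m,2],[10,50,90]).round(4) if m.any() else '')
    m=(abs(L[:,0])<.08)&(L[:,1]>.12)&(L[:,1]<.2)&(L[:,2]>.19)&(L[:,2]<.25); print('white tip',np.median(L[m],0).round(3))
E
```

```text
time_s: 19.35
ee_pos: [0.6498, 0.0002, 0.0901]
eef_rot: [3.141, 0.0, 1.811]
force: [-6.2, 1.1, 12.3]
grip_width: 0.0006
time_s: 20.1
ee_pos: [0.6504, 0.0, 0.2934]
eef_rot: [3.135, 0.002, 1.811]
force: [-0.1, -0.1, -0.1]
grip_width: 0.0005
t 20.1 pos [0.6504 0.     0.2934] box [  0.6 -43.2 293.4] yaw 1.811 q [-0.06  0.49  1.06 -0.    1.58 -1.87] F [-0.1 -0.1 -0.1] grip 0.0005
shift cm [24.32 -0.07  0.29] turn [ 0.006  0.002 -0.   ]
scene -0.11 339 [0.0889 0.0916 0.0942]
scene -0.06 291 [0.0886 0.0914 0.0941]
scene -0.03 220 [0.0887 0.0915 0.0941]
scene -0.01 222 [0.0835 0.0857 0.0888]
white tip [0.034 0.153 0.199]
side -0.11 221 [0.0898 0.0915 0.0931]
side -0.06 241 [0.0897 0.0914 0.0929]
side -0.03 134 [0.0892 0.0913 0.0928]
side -0.01 99 [0.0552 0.085  0.087 ]
white tip [-0.001  0.155  0.2  ]
```

```bash
python3 -m inch '[4,0,0,0,0,0,0, 5,0,0,0,0,0,0, 5,0,0,0,0,0,0, 5,0,0,0,0,0,0, 3.8,0,0,0,0,0,0, 1.5,0,0,0,0,0,0, 0,0,3,0,0,0,0, 0,0,4,0,0,0,0, 0,0,3.5,0,0,0,0, 0,0,1.6,0,0,0,0, 0,0,0,0,0,0,0]'
python3 -c "
from h import *
go(b2w([0,.200,.17]),box[2]+np.pi/2)"
```

```text
time_s: 21.58
ee_pos: [0.5918, 0.2356, 0.1673]
eef_rot: [-3.14, 0.0, 1.81]
force: [-0.0, -0.4, 0.3]
grip_width: 0.0003
t 21.57 pos [0.5918 0.2356 0.1673] box [ -0.2 199.6 167.3] yaw 1.81 q [ 0.32  0.53  1.29 -0.    1.32 -1.49] F [-0.  -0.4  0.3] grip 0.0003
shift cm [ 0.04  0.02 -0.27] turn [-0.002  0.    -0.001]
```

```bash
python3 -m inch '[-1.5,0,-0.2,0,0,0,0, -1.5,0,-0.1,0,0,0,0, -1.4,0,0,0,0,0,0, -1.3,0,0,0,0,0,0, -0.8,0,0,0,0,0,0, -0.8,0,0,0,0,0,0, -0.9,0,0.15,0,0,0,0, -0.9,0,0.15,0,0,0,0, -0.7,0,0.35,0,0,0,0, -0.8,0,0.35,0,0,0,0, -0.8,0,0.45,0,0,0,0, -0.8,0,0.5,0,0,0,0, -0.6,0,0.6,0,0,0,0, -0.6,0,0.6,0,0,0,0, -0.5,0,0.75,0,0,0,0, -0.5,0,0.75,0,0,0,0, 0,0,0,0,0,0,0]'
python3 -c "
from h import *
go(b2w([0,.0463,.1077]),box[2]+np.pi/2)"
```

```text
time_s: 23.7
ee_pos: [0.6258, 0.0959, 0.1234]
eef_rot: [-3.14, -0.0, 1.811]
force: [-1.0, -0.3, -0.3]
grip_width: 0.0007
t 23.7 pos [0.6258 0.0959 0.1234] box [ -0.5  55.8 123.4] yaw 1.811 q [ 0.09  0.56  1.35  0.    1.23 -1.72] F [-1.  -0.3 -0.3] grip 0.0007
shift cm [-0.95  0.05  1.57] turn [-0.002 -0.    -0.   ]
```

```bash
python3 -m inch '[-0.4,0,0.8,0,0,0,0, -0.4,0,0.8,0,0,0,0, -0.2,0,0.8,0,0,0,0, -0.1,0,0.5,0,0,0,0, 0,0,0.3,0,0,0,0, 0,0,0.1,0,0,0,0, 0,0,0,0,0,0,0]'; python3 -m inch '[0,0,0.1,0,0,0,0, 0,0,0,0,0,0,0]'; python3 -m inch '[0,0,0.05,0,0,0,0, 0,0,0,0,0,0,0]'
```

```text
time_s: 24.58
ee_pos: [0.6286, 0.0858, 0.0914]
eef_rot: [-3.141, -0.0, 1.811]
force: [0.3, 0.1, 0.2]
grip_width: 0.0004
time_s: 24.82
ee_pos: [0.6287, 0.0857, 0.0904]
eef_rot: [3.142, -0.0, 1.811]
force: [-0.2, -0.0, 0.8]
grip_width: 0.0005
time_s: 25.08
ee_pos: [0.6288, 0.0857, 0.0903]
eef_rot: [3.141, -0.0, 1.811]
force: [-3.4, 1.2, 4.1]
grip_width: 0.0005
```

```bash
python3 -m inch '[0,0,0.12,0,0,0,0, 0,0,0,0,0,0,0]'; python3 -m inch '[0,0,-2,0,0,0,0, 0,0,-4,0,0,0,0, 0,0,-4,0,0,0,0, -2,-5,0,0,0,0,0, -2,-5,0,0,0,0,0, -1.7,-4,0,0,0,0,0, 0,-1.5,0,0,0,0,0, 0,0,0,0,0,0,0, 0,0,0,0,0,0,0]'
python3 - <<'E'
from h import *
go(b2w([-.155,-.014,.110]),box[2]+np.pi/2)
for c in ['scene','side']:
    im,d,P=shot(c,c+'2'); C=cloud(d,P).reshape(-1,3); L=np.array([w2b(p) for p in C])
    for lo,hi in ((-.1,-.04),(-.01,.0),(.0,.01),(.03,.06),(.08,.11)):
        m=(L[:,0]>-.02)&(L[:,0]<.08)&(L[:,1]>lo)&(L[:,1]<hi)&(L[:,2]<.13)&(L[:,2]>.05)
        print(c,lo,m.sum(),np.percentile(L[m,2],[10,50,90]).round(4) if m.any() else '')
    h=cv2.cvtColor(im,cv2.COLOR_RGB2HSV).reshape(-1,3)
    rd=((h[:,0]<6)|(h[:,0]>174))&(h[:,1]>150)&(L[:,2]>.105)&(abs(L[:,0]+.1)<.08)&(abs(L[:,1])<.12); print('tab',rd.sum(),np.median(L[rd],0).round(4))
E
```

```text
time_s: 25.32
ee_pos: [0.6289, 0.0857, 0.0901]
eef_rot: [3.141, 0.0, 1.811]
force: [-6.0, 0.3, 13.4]
grip_width: 0.0003
time_s: 26.45
ee_pos: [0.4924, -0.0064, 0.1892]
eef_rot: [3.141, 0.0, 1.811]
force: [-0.2, 0.2, -0.1]
grip_width: 0.0005
t 26.45 pos [ 0.4924 -0.0064  0.1892] box [-154.3  -11.9  189.2] yaw 1.811 q [-0.09  0.19  1.7   0.    1.25 -1.9 ] F [-0.2  0.2 -0.1] grip 0.0005
shift cm [-0.21 -0.07  7.92] turn [0.001 0.    0.   ]
scene -0.1 709 [0.0888 0.0914 0.0941]
scene -0.01 116 [0.0874 0.0908 0.0946]
scene 0.0 106 [0.088  0.0912 0.094 ]
scene 0.03 296 [0.0887 0.0914 0.0941]
scene 0.08 261 [0.089  0.0916 0.0946]
tab 49 [-0.1212 -0.0136  0.1212]
side -0.1 482 [0.0901 0.0915 0.093 ]
side -0.01 88 [0.0897 0.091  0.0928]
side 0.0 95 [0.0899 0.0912 0.0929]
side 0.03 308 [0.0899 0.0913 0.0927]
side 0.08 345 [0.09   0.0914 0.093 ]
tab 65 [-0.1233 -0.0066  0.1236]
```

```bash
python3 -m inch '[-0.2,0,3,0,0,0,0, 0,0,3,0,0,0,0, 0,0,1.5,0,0,0,0, 0,0,0.4,0,0,0,0, 0,1,0,0,0,0,0, 0,0.9,0,0,0,0,0, -0.4,1,0,0,0,0,0, -0.4,1,0,0,0,0,0, -0.25,1,0,0,0,0,0, -0.25,1,0,0,0,0,0, 0,0,0,0,0,0,0]'
python3 -c "
from h import *
go(b2w([-.0795,-.0195,.110]),box[2]+np.pi/2)"
```

```text
time_s: 27.92
ee_pos: [0.5533, -0.0073, 0.1096]
eef_rot: [3.141, 0.0, 1.811]
force: [-0.9, -0.2, -0.7]
grip_width: 0.0004
t 27.93 pos [ 0.5533 -0.0073  0.1096] box [-95.4 -27.2 109.6] yaw 1.811 q [-0.08  0.4   1.62 -0.    1.12 -1.89] F [-0.9 -0.2 -0.7] grip 0.0004
shift cm [ 0.77  1.59 -0.04] turn [ 0.  0. -0.]
```

```bash
python3 -m inch '[0.35,0.8,0,0,0,0,0, 0.4,0.8,0,0,0,0,0, 0.55,0.6,0,0,0,0,0, 0.55,0.6,0,0,0,0,0, 0.7,0.45,0,0,0,0,0, 0.7,0.45,0,0,0,0,0, 0.7,0.3,0,0,0,0,0, 0.6,0.2,0,0,0,0,0, 0,0,0,0,0,0,0]'; python3 -m inch '[0.2,0.1,0,0,0,0,0, 0,0,0,0,0,0,0]'
python3 -c "
from h import *
go(b2w([-.050,.0215,.110]),box[2]+np.pi/2)"
```

```text
time_s: 29.05
ee_pos: [0.5826, 0.0475, 0.1098]
eef_rot: [3.141, -0.0, 1.812]
force: [0.1, 1.0, -0.3]
grip_width: 0.0004
time_s: 29.3
ee_pos: [0.5831, 0.0492, 0.1098]
eef_rot: [3.141, -0.0, 1.811]
force: [-0.4, -0.0, 0.3]
grip_width: 0.0006
t 29.3 pos [0.5831 0.0492 0.1098] box [-53.   20.6 109.8] yaw 1.811 q [ 0.02  0.47  1.52  0.    1.15 -1.79] F [-0.4 -0.   0.3] grip 0.0006
shift cm [ 0.09  0.3  -0.02] turn [ 0. -0. -0.]
```

```bash
python3 -m inch '[0.1,0.1,0,0,0,0,0, 0,0,0,0,0,0,0]'; python3 -m inch '[0.1,0,0,0,0,0,0, 0,0,0,0,0,0,0]'; python3 -m inch '[0.1,0,0,0,0,0,0, 0,0,0,0,0,0,0]'
```

```text
time_s: 29.55
ee_pos: [0.5838, 0.0502, 0.1098]
eef_rot: [-3.141, 0.0, 1.811]
force: [-0.1, -2.0, 0.0]
grip_width: 0.0008
time_s: 29.8
ee_pos: [0.5837, 0.0507, 0.1098]
eef_rot: [3.142, 0.001, 1.811]
force: [0.3, -6.7, -0.3]
grip_width: 0.0001
time_s: 30.05
ee_pos: [0.5837, 0.051, 0.1098]
eef_rot: [3.141, 0.002, 1.81]
force: [1.6, -10.3, 0.7]
grip_width: 0.0006
```

The force is climbing, so the catch is on its stop. Back off, retreat and check.

```bash
python3 -m inch '[-1,0,0,0,0,0,0, -2,0,0,0,0,0,0, 0,0,-4,0,0,0,0, 0,0,-5,0,0,0,0, 0,0,-5,0,0,0,0, 0,0,-5,0,0,0,0, -3,0,0,0,0,0,0, -5,-3,0,0,0,0,0, -5,-3,0,0,0,0,0, -5,-3,0,0,0,0,0, 0,0,0,0,0,0,0, 0,0,0,0,0,0,0]'
python3 - <<'E'
from h import *
go(b2w([-.05,.02,.3]),box[2]+np.pi/2)
for c in ['scene','side']:
    im,d,P=shot(c,c+'3'); C=cloud(d,P).reshape(-1,3); L=np.array([w2b(p) for p in C])
    for lo,hi in ((-.1,-.04),(-.01,.01),(.06,.11)):
        m=(L[:,0]>-.02)&(L[:,0]<.08)&(L[:,1]>lo)&(L[:,1]<hi)&(L[:,2]<.13)&(L[:,2]>.05)
        print(c,lo,np.percentile(L[m,2],[10,50,90]).round(4) if m.any() else '')
    h=cv2.cvtColor(im,cv2.COLOR_RGB2HSV).reshape(-1,3)
    rd=((h[:,0]<6)|(h[:,0]>174))&(h[:,1]>150)&(L[:,2]>.105)&(abs(L[:,0]+.08)<.08)&(abs(L[:,1])<.12); t=np.median(L[rd],0); print('tab',rd.sum(),t.round(4),'a',np.arctan2(-(t[1]-.04),t[0]+.101).round(2))
    for l in ['tape_mid','gearmotor_mid','screwdriver_grip']: print(l,[np.round(r['centre']).tolist() for r in ctrl.place_of(c,l)[:2]])
a=cv2.imread('pics/side3.png')[100:400,100:480]; cv2.imwrite('pics/side3c.png',cv2.resize(a,None,fx=2,fy=2))
E
```

```text
time_s: 31.55
ee_pos: [0.546, -0.1733, 0.2998]
eef_rot: [3.141, -0.0, 1.81]
force: [0.3, 0.8, 0.2]
grip_width: 0.0003
t 31.55 pos [ 0.546  -0.1733  0.2998] box [-142.1 -186.7  299.8] yaw 1.81 q [-0.37  0.3   1.3   0.    1.54 -2.18] F [0.3 0.8 0.2] grip 0.0003
shift cm [ 2.068e+01  9.190e+00 -2.000e-02] turn [ 0.    -0.    -0.001]
scene -0.1 [0.0887 0.0913 0.0942]
scene -0.01 [0.0883 0.0912 0.0942]
scene 0.06 [0.089  0.0916 0.0945]
tab 40 [-0.0454  0.0359  0.1236] a 0.07
tape_mid [[216.0, 356.0]]
gearmotor_mid [[406.0, 204.0]]
screwdriver_grip [[257.0, 415.0]]
side -0.1 [0.0899 0.0914 0.093 ]
side -0.01 [0.0898 0.0912 0.0927]
side 0.06 [0.0899 0.0914 0.0928]
tab 57 [-0.0479  0.0436  0.1242] a -0.07
tape_mid [[413.0, 203.0]]
gearmotor_mid []
screwdriver_grip [[378.0, 178.0]]
```

View pics/side3c.png

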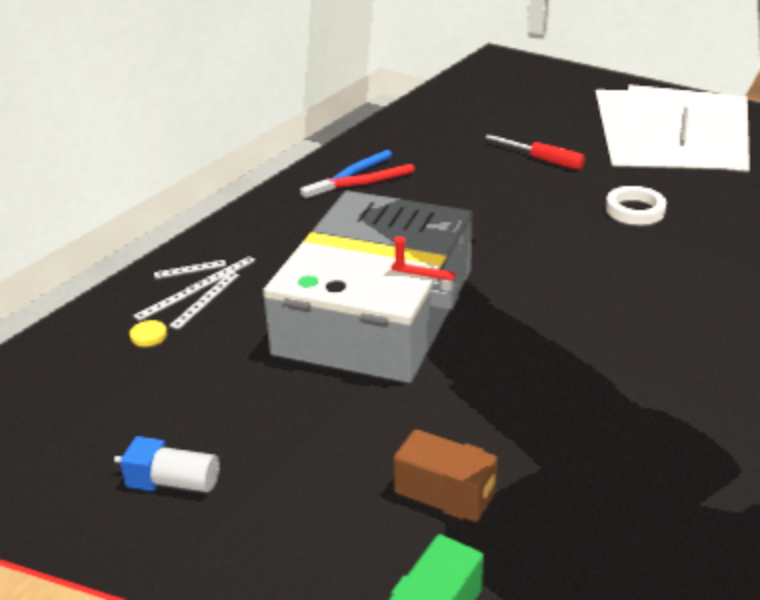

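The box is shut with the flange over the rebate, and the catch lies over the white leaf with its tab at about (400,250). The bystanders have not moved.

```bash
python3 -c "
from station import ctrl
print(ctrl.hand_in())"
```

```text
the job is handed in; nothing more can be done
None
```

The job is done and handed in at about 32 s, well under the 72 s limit. `hand_in` gave no verdict, so what follows are my own checks.

- **Pack:** I set the blue battery pack down at low force and let go. It was about 1 mm from the bay centre, 0.2° off the box's axis and resting on the floor. I measured this before shutting the leaves and could not see the pack afterwards.
- **Leaves:** I shut the rebated leaf first, then the flanged one, pressing each until the force climbed to about 13 N. Both cameras show both outer faces flat at z of about 91 mm (nominal 90). The yellow flange lies over the rebate.
- **Catch:** I swung it onto its stop, where the force rose to about 10 N. The two cameras put it at +0.07 and −0.07 rad, which is within measuring noise and inside the 0.2 rad limit.
- **Bystanders:** The tape, gearmotor and screwdriver had not visibly moved. The detector missed the gearmotor in the last side view, but it shows clearly in that picture, in the same place.
- **Arm:** It ended clear of everything, with wrist force near zero.

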